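# Index the post of an accessory stand and hold its collar on the flat

### The job

On the little rotary accessory stand, flip the cam lever over towards the post to free it, then grip the post near its top with the fingers square across its milled flat and turn it until the flat faces the small steel pip on the base. Then take the aluminium collar from the desk, thread it over the post with its thumb-screw over the flat (pointing at the pip), and finish holding it there in the gripper with its top flush with the post's top end, so the screw could be tightened: do not let go, or it would slide down. Leave the bottle, the power bank and the phone where they are.

Things in the scene. Friction and masses are not known exactly. Their poses are not given: they have to be found in the camera images.
- stand: Fixed white base of the stand, 160 x 170 x 26 mm (its x, y, z; y from -70 to +100 mm). Origin: on the desk, under the axis of the post. +x points to the index pip, +y to the cam lever, z up. The stand's place and yaw vary.
- index_pip (a point): Tip of the small dark steel pip (12 mm thick, 26 mm high) on the base's top, 70 mm from the post's axis along the stand's +x, 52 mm above the desk.
- post (a joint): Angle (rad) of the upright steel post and the studded wooden tray on it (115 mm across, 48 to 64 mm above the desk), counter-clockwise from above positive; 0 = the flat faces the pip. Starts at 0.5 to 2.0. Until freed it has 0.2 rad of play or less: the lever's nose stands between two studs. Then it turns with slight friction (0.06 N m) and stays where it is left.
- post_top (a point): Centre of the post's top end, 160 mm above the desk; z up, x towards the side with the flat (turns with the post). The post is 20 mm thick with a 2 mm bevel at the top; a steel hub, 32 mm thick, surrounds its foot up to 72 mm.
- flat: The milled flat on the post: 17 mm wide, 48 mm high, from the top down to a shoulder 110 mm above the desk. Origin: centre of the flat, 5 mm from the post's axis, 134 mm above the desk; x is its outward normal, z up. Gripped square across the flat the post is 15 mm thick, elsewhere up to 20 mm; firm pads near the flat pull it square.
- lever (a joint): Angle (rad) of the cam lever: 0 = locked, leaning 34 degrees from upright away from the post (to the stand's +y); 1.2 = stop, freed, leaning 34 degrees towards the post. The post is free above 0.7. The hinge is level, along the stand's x, 74 mm from the post's axis on the +y side, 56 mm above the desk. It stays where it is left; a push of 2 to 5 N near the tip moves it.
- lever_tip (a point): Middle of the end of the lever's flat aluminium arm (24 mm wide along the stand's x, 8 mm thick, reaching 52 mm from the hinge).
- collar: Loose aluminium collar, an octagonal ring 36 mm across flats, 22 mm high, 24 mm bore, lying on the desk, bore upright, 60 g. Origin: centre of its underside; z up; +x along the dark thumb-screw, whose head (14 mm thick) stands out to 31 mm from the axis at half height. Flats on its +y and -y sides are clear of the screw.
- collar_top (a point): Centre of the collar's top face, 22 mm above its origin, same axes. The screw's nose (6 mm thick, 11 mm below this face) stands into the bore to 7 mm from the axis, so the collar only goes over the post with the screw over the flat.
- water_bottle: Bystander: clear bottle, 64 mm thick, 190 mm high, standing on the desk; origin under its centre.
- power_bank: Bystander: white power bank, 66 x 105 x 22 mm (x, y, z), origin under its centre.
- phone: Bystander: phone lying flat, 148 x 72 x 9 mm (x, y, z), origin under its centre.

How it is judged:
On the way, in this order (a step that is already met when the one before it is completed fails the run):
1. the cam lever is flipped over, the post not yet turned to the pip (value of joint lever above 0.75 rad and value of joint post above 0.25 rad), for 0.2 s.
2. the fingers squeeze the flat and it faces the pip (value of joint post between -0.15 and 0.15 rad and contact force between the fingers and flat above 3 N), for 0.2 s.
At the end, for the whole second after the job is handed in: Lever above 0.75 rad; flat within 0.2 rad of the pip; collar round the post (axes within 5 mm, tilt below 0.12 rad), screw within 0.3 rad of the flat's direction, top flush with the post's top end within 5 mm, still, and gripped by the fingers with over 3 N, held so through the last second (value of joint lever above 0.75 rad and value of joint post between -0.2 and 0.2 rad and horizontal distance between collar and post_top below 0.005 m and z of collar_top in the frame of post_top between -0.005 and 0.005 m and angle between collar's own z axis and vertical below 0.12 rad and angle between the x axis of collar and the x axis of flat, either way round below 0.3 rad and distance between collar and flat below 0.02 m and horizontal distance between collar and index_pip below 0.08 m and contact force between the fingers and collar above 3 N and linear speed of collar below 0.02 m/s); the arm keeps its last pose, push and grip.
It fails at once if the water bottle was disturbed (moved over 25 mm) (distance of water_bottle from where it was at the start of the episode above 0.025 m).
It fails at once if the power bank was disturbed (moved over 25 mm) (distance of power_bank from where it was at the start of the episode above 0.025 m).
It fails at once if the phone was disturbed (moved over 25 mm) (distance of phone from where it was at the start of the episode above 0.025 m).
It also fails if it takes over 72 s, if anything falls off the work surface, if the arm or the gripper's body presses on something with over 40 N, if the wrist force passes 120 N, or if a joint passes its speed limit or range.

### The arm

A 6-joint arm with a two-finger parallel gripper is mounted at the origin on the work surface. World frame = base frame: x ahead of the robot, y to its left, z up, the work surface at z = 0. Lengths are in m, angles in rad, forces in N, time in s.
With the tool pointing down it reaches from about 0.375 to 0.9 m from the base axis. Payload 3.1 kg.
Tool frame: the origin (TCP) lies on the centre line of the jaws, within the pads' length; the fingertips stand 22 mm ahead of it and the grasp point (between the pads) lies 3 mm ahead of it; z points along the fingers, y is the line along which they close (so a half turn about z gives the same grasp; the last joint's range is limited). The gripper opens to 85 mm and grips with 20 to 120 N. Pads are 22 mm wide; open, the fingers measure 114 mm over their backs; the gripper's body (76 mm by 85 mm) begins 54 mm behind the grasp point. The pads swing forward as they close: fully open they stand 13 mm farther back than shut.
Start: joints at [-0.178, 0.527, 1.433, -0, 1.181, -0.178], TCP at [0.625, 0, 0.253] pointing down, gripper open.
Joint ranges: [-3.08, 3.08], [-0.75, 2.2], [0.22, 2.44], [-1.43, 4.57], [0, 2.65], [-2.85, 2.85]. Speed limits (rad/s): [2.79, 2.79, 3.14, 3.14, 3.14, 3.14].

### API

Orientations are given as a unit quaternion [x, y, z, w].
In Python, from station import manip gives the robot as it stands.
- The arm moves only by the tool advance, called after "Call:" as a command line: name --argument value ..., lists and objects as JSON in quotes. Schema: {"type":"object","properties":{"steps":{"type":"array","items":{"type":"array","items":{"type":"array","items":{"type":"number"},"minItems":5,"maxItems":5},"minItems":1,"maxItems":20},"minItems":1,"maxItems":1},"force":{"type":"number"},"only":{"type":"string"},"quiet":{"type":"boolean"},"lines":{"type":"string"}},"required":["steps"],"additionalProperties":false}. steps is a list that holds a single list of rows (three levels of brackets), with 1 to 20 rows, each of 5 numbers: dx, dy, dz in normalised numbers (1 is 80 cm), then a turn about the tool's z in normalised numbers (1 is pi rad), then the opening from 0.0 (shut) to 1.0 (fully open); each row is the pose to reach, as a shift and turn from the pose commanded when the call began, along the tool's axes at that moment; what a row does not reach only later rows make up. A row lasts 1/10 s, in which the tool goes at most 0.05 m and 0.15 rad, less where a joint would pass 70% of its speed; a pose out of reach is approached as far as the arm can. The fingers move at their own pace and stop on an object; force is the grip in N (left out, the last holds). Time passes only in rows, so rows that do not move let the fingers close. The tool returns the time, the measured TCP pose, the force, the opening and the grip force at its end. only (a regular expression) keeps the lines of the reply that match it, lines (a string "A,B") keeps lines A to B, and quiet returns only ok. No shift or turn number may pass 1 either way. Input that does not fit is refused with a message, and nothing moves.
- manip.sense(): the state, without advancing time (a new reading comes with each control period).
- manip.snapshot(name): name is "scene" or "side" or "wrist"; returns a dict with "pixels" (384x512x3 uint8, red, green, blue), "range_z" (384x512 float32, m along the optical axis (not along the pixel's ray), 0 where there is no reading), "fov_y" (degrees; the focal length in pixels is half the picture's height over the tangent of half this angle, whatever the lens; pixels are square), "cx", "cy" (the principal point, pixels), "R" (3x3) and "t" (3): a world point X has camera coordinates R X + t; the wrist camera has in their place "hand_eye" (4x4, takes a point from camera to tool coordinates, whose origin is the TCP and whose axes are the flange's). Camera axes: x right, y down, z forward; pixel columns grow to the right and rows downward; lengths in m; the calibration is good to about 2 mm. A picture is of the moment at which its call begins: read the wrist's pose just before it.
- manip.sign_off(): hands the job in; it is judged then, once.
The state is a dict: "t": time; "q": joint angles; "qd": joint speeds; "tau": joint torques, N m; "tcp_pos": TCP position; "tool_rot": TCP orientation; "force": force on the tool from outside, world axes, zero at the start; "ft_torque": the same for the moment, N m; "finger_gap": opening from 0.0 (shut) to 1.0 (fully open); "gripper_force": force on a finger pad.
Only numpy, scipy, OpenCV 4.12 (cv2) and the standard library are available. Lean on these libraries where they do the work, as an engineer would, in place of code of your own. Each camera call takes 0.05 s, during which the arm holds its last target. There are 200 camera calls.

## Working session

There is one attempt and no reset: what is moved stays moved. The work goes in short steps, Python scripts to look and compute and a tool call to move; the robot and the scene stay as the last step left them, time stands still between calls to the robot, and variables do not carry over. Pictures are saved under pics/ and viewed, at most 10 in all, crops included, and the job is handed in when it is done.

```bash
ls; mkdir -p pics
```

Create h.py:
```python
import numpy as np, cv2
from station import manip
from scipy.spatial.transform import Rotation as Ro
def snap(n):
    s=manip.sense(); d=manip.snapshot(n)
    d['f']=192/np.tan(np.radians(d['fov_y'])/2)
    if n=='wrist':
        T=np.eye(4);T[:3,:3]=Ro.from_quat(s['tool_rot']).as_matrix();T[:3,3]=s['tcp_pos']
        C=T@np.array(d['hand_eye']); d['R']=C[:3,:3].T; d['t']=-d['R']@C[:3,3]
    d['R']=np.array(d['R']);d['t']=np.array(d['t']);d['c']=-d['R'].T@d['t']
    return d
def save(d,n,box=None,k=1):
    im=d['pixels'][:,:,::-1]
    if box: im=im[box[1]:box[3],box[0]:box[2]]
    cv2.imwrite('pics/'+n,cv2.resize(im,None,fx=k,fy=k))
def ray(d,u,v):
    return d['R'].T@np.array([(u-d['cx'])/d['f'],(v-d['cy'])/d['f'],1])
def onz(d,u,v,z):
    r=ray(d,u,v); return d['c']+r*(z-d['c'][2])/r[2]
def proj(d,X):
    c=d['R']@np.asarray(X)+d['t']; return c[:2]/c[2]*d['f']+[d['cx'],d['cy']]
def cloud(d):
    v,u=np.mgrid[:384,:512]; z=d['range_z']
    P=np.stack([(u-d['cx'])/d['f']*z,(v-d['cy'])/d['f']*z,z],-1)
    return (P-d['t'])@d['R']
def tri(d1,p1,d2,p2):
    a=ray(d1,*p1);b=ray(d2,*p2);A=np.stack([a,-b],1)
    s=np.linalg.lstsq(A,d2['c']-d1['c'],rcond=None)[0]
    x=d1['c']+a*s[0];y=d2['c']+b*s[1];return (x+y)/2,np.linalg.norm(x-y)
```

Run:
```python
from h import *
ds=[snap(n) for n in('scene','side','wrist')]
a=[d['pixels'][:,:,::-1] for d in ds]
for d in ds: print(d['c'],d['fov_y'],d['R'][2])
cv2.imwrite('pics/a.png',np.vstack([np.hstack(a[:2])]).copy()[:, :][:, :] if 0 else cv2.resize(np.hstack(a[:2]),(800,300)))
save(ds[0],'scene.png',k=1.5);save(ds[1],'side.png',k=1.5);save(ds[2],'wrist.png',k=1.5)
print(manip.sense())
```

```text
pics
station.py
[0.91000756 0.43937407 0.97443126] 47.55137419331493 [-0.31316249 -0.50545365 -0.80401857]
[ 0.14218224 -0.61086812  0.54092662] 55.58569725685684 [ 0.55537156  0.65004958 -0.51865015]
[0.62464709 0.08209821 0.37269582] 61.02422745151833 [-0.0020285  -0.31586209 -0.94880294]
{'t': 0.15, 'q': array([-1.78517518e-01,  5.28251748e-01,  1.43362587e+00, -6.16712542e-05,
        1.18141925e+00, -1.78478182e-01]), 'qd': array([-1.42168649e-03, -3.33561216e-03, -5.00690659e-03, -1.37037017e-03,
       -6.23903006e-04, -7.51601858e-05]), 'tau': array([ 1.17890530e-03, -4.42742836e+01, -1.78276026e+01, -2.15643640e-04,
        5.61750654e-03, -9.84718270e-06]), 'tcp_pos': array([6.24471601e-01, 9.79322980e-05, 2.52553247e-01]), 'tool_rot': array([ 7.07112137e-01,  7.07100911e-01, -5.09400849e-04, -6.83671795e-04]), 'force': array([-0.18049839, -0.13016612,  0.56115442]), 'ft_torque': array([-0.01265932,  0.02706324, -0.03471967]), 'gripper_force': 0.0, 'finger_gap': 0.9960998215905283}
```

View pics/scene.png

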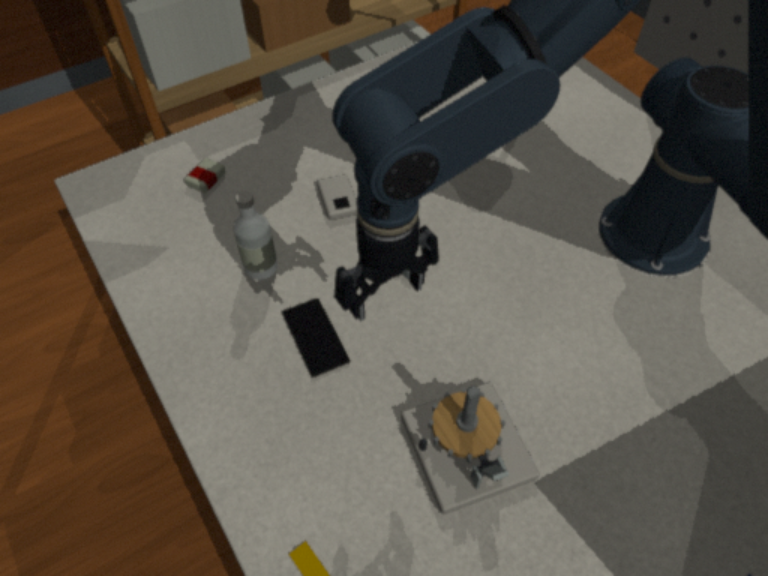

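View pics/side.png

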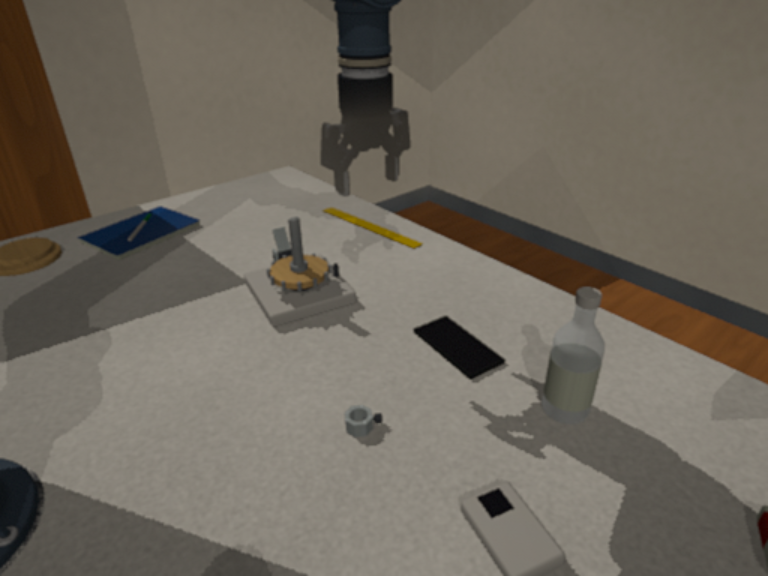

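The scene view shows the stand: post top ≈(313,260), pip ≈(281,296) and lever ≈(325,312) in original pixels. The side view shows the collar at ≈(240,280) with its screw to the right, and the stand with post top (196,146) and pip (224,180).

Run:
```python
from h import *
ds={n:snap(n) for n in('scene','side','wrist')}
for n in('scene','side'):
    d=ds[n];P=cloud(d);hsv=cv2.cvtColor(d['pixels'],cv2.COLOR_RGB2HSV)
    box=(slice(240,350),slice(260,365)) if n=='scene' else (slice(140,220),slice(155,245))
    Q=P[box].reshape(-1,3)
    H=hsv[box].reshape(-1,3)
    m=(H[:,1]>100)&(H[:,0]<25)&(abs(Q[:,2]-.064)<.006)
    (c,r)=cv2.minEnclosingCircle(Q[m][:,:2].astype(np.float32)*1000)
    print(n,'tray',m.sum(),c,r,np.median(Q[m][:,2]),Q[m].mean(0))
    for lo,hi in((.11,.157),(.157,.168)):
        m=(Q[:,2]>lo)&(Q[:,2]<hi);print(' z',lo,hi,m.sum(),np.median(Q[m],0))
    m=(Q[:,2]>.02)&(Q[:,2]<.03)
    b=cv2.minAreaRect(Q[m][:,:2].astype(np.float32)*1000);print(' base',b,np.median(Q[m][:,2]))
print(onz(ds['side'],240,274,.022))
d=ds['wrist'];print(proj(d,[*onz(ds['side'],240,274,.022)]))
save(d,'wa.png',k=1.5)
big=[]
for n,b in(('scene',(255,245,365,345)),('side',(155,135,255,225))):
    im=ds[n]['pixels'][b[1]:b[3],b[0]:b[2],::-1];big.append(cv2.resize(im,(400,360),interpolation=cv2.INTER_CUBIC))
cv2.imwrite('pics/st.png',np.hstack(big))
```

```text
scene tray 1213 (575.0272216796875, 146.45474243164062) 52.21543502807617 0.0628128237230492 [0.5786152  0.15002889 0.06282876]
 z 0.11 0.157 103 [0.57953144 0.15044746 0.13257959]
 z 0.157 0.168 55 [0.57513839 0.14592587 0.16076877]
 base ((578.2774047851562, 160.93544006347656), (171.67355346679688, 161.4315643310547), 77.80656433105469) 0.026497271171827756
side tray 457 (569.6425170898438, 145.24703979492188) 54.0460090637207 0.06183933851432553 [0.56672783 0.13736394 0.06181033]
 z 0.11 0.157 128 [0.56707671 0.13850923 0.13394626]
 z 0.157 0.168 22 [0.57011254 0.14181163 0.15916223]
 base ((573.823486328125, 158.59500122070312), (171.19163513183594, 159.25738525390625), 77.83729553222656) 0.025735529292957818
[ 0.45679057 -0.17807546  0.022     ]
[126.56621386 304.74599961]
```

View pics/st.png

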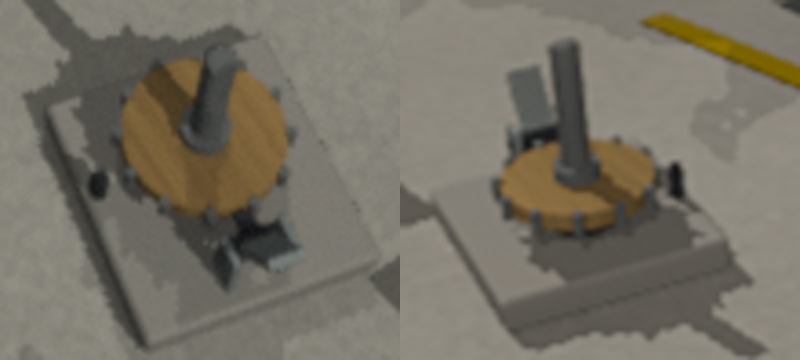

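View pics/wa.png

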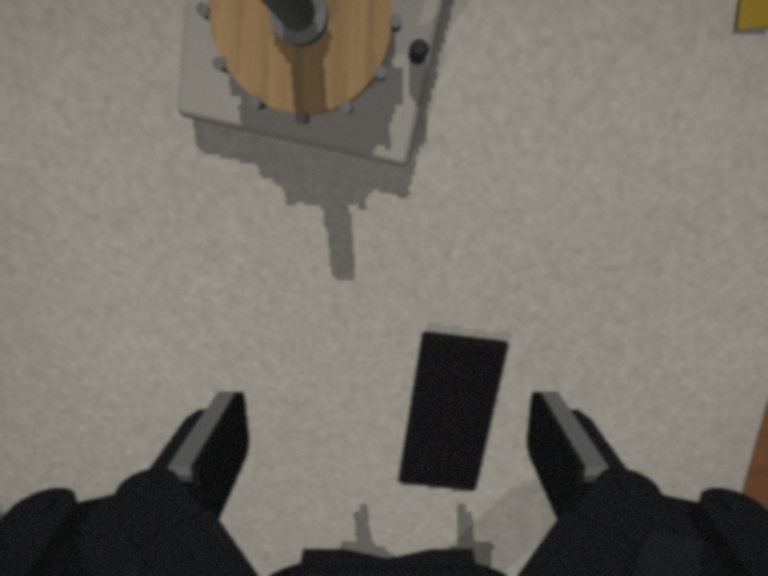

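The crop shows the stand with its pip, lever and a grey post. The wrist view shows the stand top-left with its pip near (280,35) in original pixels, and the phone. The fits give a post axis of ≈(0.573,0.1445) and a stand yaw of ≈-0.213. Next I'll look down on the post.

Careful with the scale: shifts go in shares of 80 cm and turns go in shares of pi rad. That gives: -0.069 m is -0.0863, 0.067 m is 0.0838, 0.213 rad is 0.0678.

Call:
advance --steps '[[[0.0438,-0.0438,0,0.035,0],[0.0838,-0.0863,0,0.0678,0],[0.0838,-0.0863,0,0.0678,0],[0.0838,-0.0863,0,0.0678,0]]]' --force 40

```text
t: 0.7
tcp_pos: [0.5556, 0.0677, 0.2536]
tool_rot: [0.778, 0.629, 0.0, 0.0]
force: [-0.1, -0.5, 0.5]
finger_gap: 0.332
gripper_force: 0.0
```

Run:
```python
from h import *
d=snap('wrist');P=cloud(d);np.savez('w1.npz',**{k:d[k] for k in('pixels','range_z','R','t','c','f','cx','cy')})
print(manip.sense()['tcp_pos'],proj(d,[.573,.1445,.16]),proj(d,[.641,.130,.052]))
m=(P[...,2]>.155)&(P[...,2]<.17);print(m.sum(),np.median(P[m],0),P[m].min(0),P[m].max(0))
u,v=proj(d,[.573,.1445,.12]).astype(int)
save(d,'w1.png',k=1.5)
```

```text
[0.55668624 0.06701549 0.25378668] [260.08890644  95.3147947 ] [333.38627504  93.52806576]
661 [0.57483614 0.1446975  0.15929855] [0.56509718 0.13619056 0.15549797] [0.58484208 0.15149947 0.16206534]
```

View pics/w1.png

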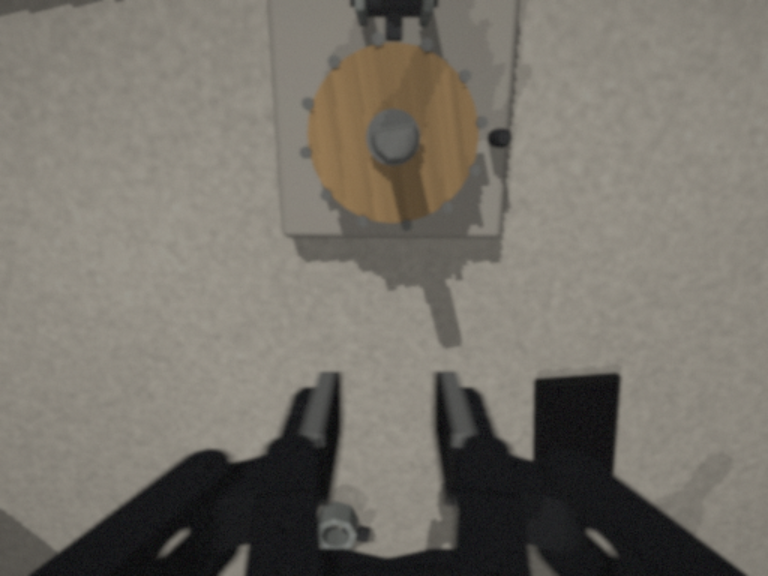

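The wrist view is aligned with the stand. The post top is at ≈(262,90) in original pixels, the pip at (333,91), the lever at the top edge, and the collar at ≈(225,355) with its screw to the right. I'll fit the post outline for its axis and flat direction.

Run:
```python
from h import *
d=dict(np.load('w1.npz'));P=cloud(d)
m=(P[...,2]>.15)&(P[...,2]<.17)
Q=P[m][:,:2].astype(np.float32)*1000
c,r=cv2.minEnclosingCircle(Q);print('circ',c,r,'mean',Q.mean(0),len(Q))
A=Q-np.array(c)
for a in range(-20,180,10):
    n=np.array([np.cos(np.radians(a)),np.sin(np.radians(a))]);p=A@n;print(a,round(float(p.min()),1),round(float(p.max()),1),end=' | ')
P2=P[...,2]
m2=(P2>.056)&(P2<.068)&(np.hypot(P[...,0]-.574,P[...,1]-.146)<.075)
hsv=cv2.cvtColor(d['pixels'],cv2.COLOR_RGB2HSV);m2&=(hsv[...,1]>90)
print('tray',cv2.minEnclosingCircle(P[m2][:,:2].astype(np.float32)*1000))
pm=(P2>.04)&(P2<.06)&(np.hypot(P[...,0]-.641,P[...,1]-.130)<.02);print('pip',pm.sum(),P[pm].mean(0) if pm.any() else 0)
b=(P2>.02)&(P2<.03);print(cv2.minAreaRect(P[b][:,:2].astype(np.float32)*1000))
crop=cv2.resize(d['pixels'][60:120,230:295,::-1],None,fx=9,fy=9,interpolation=cv2.INTER_CUBIC)
cv2.imwrite('pics/post.png',cv2.convertScaleAbs(crop,alpha=1.8))
s=snap('side');save(s,'col.png',(215,255,275,310),10)
```

```text
circ (574.9674682617188, 145.9547576904297) 9.951966285705566 mean [574.9071  144.53207] 661
-20 -10.0 9.9 | -10 -9.9 9.7 | 0 -9.9 9.9 | 10 -9.9 9.9 | 20 -9.8 9.9 | 30 -9.9 9.8 | 40 -9.8 9.5 | 50 -9.6 9.0 | 60 -9.7 8.2 | 70 -9.8 7.1 | 80 -9.7 5.9 | 90 -9.8 5.5 | 100 -9.5 6.9 | 110 -9.7 8.0 | 120 -9.7 8.9 | 130 -9.7 9.6 | 140 -9.7 9.9 | 150 -9.9 9.9 | 160 -9.9 10.0 | 170 -9.7 9.9 | tray ((575.6640625, 145.7130126953125), 51.616477966308594)
pip 139 [0.64215184 0.13168535 0.04880165]
((545.7330322265625, 10.568817138671875), (440.8841552734375, 160.1333465576172), 77.84490966796875)
```

View pics/post.png

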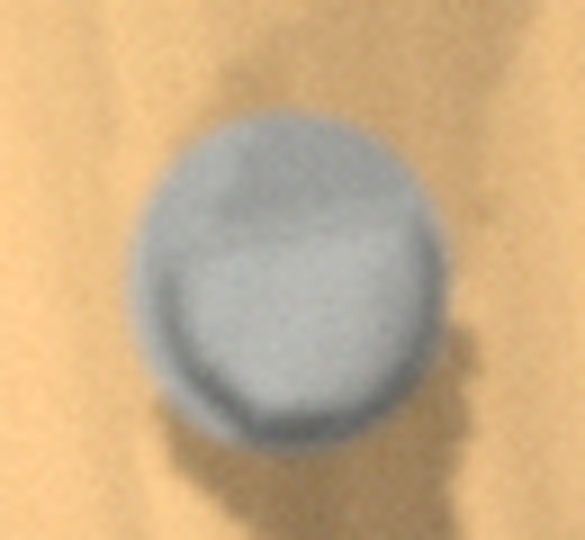

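The flat points to ≈87° in world, so the post is at ≈1.73 rad. The post axis is (0.575,0.146), and the pip check gives a yaw of -12°. Now I'll flip the lever.

Scaled: 0.216 m is 0.27, 0.143 m is 0.1788.

Call:
advance --steps '[[[0.0625,0.0025,0,0,0],[0.125,0.0025,0,0,0],[0.1875,0.0025,0,0,0],[0.2375,0.0025,0,0,0],[0.27,0.0025,0.025,0,0],[0.27,0.0025,0.075,0,0],[0.27,0.0025,0.125,0,0],[0.27,0.0025,0.1625,0,0],[0.27,0.0025,0.1788,0,0],[0.27,0.0025,0.1788,0,0],[0.2563,0.0025,0.1788,0,0],[0.2438,0.0025,0.1788,0,0],[0.2313,0.0025,0.1788,0,0]]]' --force 40

```text
t: 2.1
tcp_pos: [0.5991, 0.2476, 0.1131]
tool_rot: [0.779, 0.628, 0.003, 0.001]
force: [0.2, 2.6, 2.3]
finger_gap: -0.002
gripper_force: 1.6
```

Call:
advance --steps '[[[-0.0125,0,0,0,0],[-0.0225,0,0,0,0],[-0.0325,0,0,0,0],[-0.0413,0,0,0,0],[-0.0438,0,0,0,0],[-0.0438,0,0,0,0]]]'

```text
t: 2.7
tcp_pos: [0.5889, 0.2124, 0.1098]
tool_rot: [0.778, 0.628, -0.001, -0.0]
force: [0.7, -0.7, -0.0]
finger_gap: 0.003
gripper_force: 0.0
```

Scaled: -0.148 m is -0.185, -0.14 m is -0.175.

Call:
advance --steps '[[[0.0375,0,0,0,0],[0.05,0,-0.05,0,0],[0.0375,0,-0.1,0,0.3],[0,0,-0.125,0,0.4],[-0.05,0,-0.15,0,0.4],[-0.1125,0,-0.175,0,0.4],[-0.175,0,-0.175,0,0.4],[-0.185,0,-0.175,0,0.4],[-0.185,0,-0.175,0,0.4]]]'

```text
t: 3.6
tcp_pos: [0.5575, 0.0668, 0.25]
tool_rot: [0.779, 0.627, -0.001, -0.0]
force: [0.0, 0.9, 0.1]
finger_gap: 0.397
gripper_force: 0.0
```

Run:
```python
from h import *
X=np.array([.211,.977]);o=np.array([.575,.146])
for n in('scene','side','wrist'):
    d=snap(n);P=cloud(d);q=P[...,:2]-o;sy=q@X;sx=q@np.array([.977,-.211])
    m=(abs(sx)<.012)&(P[...,2]>.085)&(P[...,2]<.112)&(sy>.025)&(sy<.12)
    print(n,m.sum(),sy[m].min() if m.any() else 0,np.median(sy[m]),sy[m].max() if m.any() else 0,np.median(P[m][:,2]))
    if n=='wrist':
        m=(P[...,2]>.15)&(P[...,2]<.17)&(np.hypot(*np.moveaxis(q,-1,0))<.02)
        Q=P[m][:,:2].astype(np.float32)*1000;c,r=cv2.minEnclosingCircle(Q);print(c,r,len(Q))
        ext=[((Q-np.array(c))@np.array([np.cos(a),np.sin(a)])).max() for a in np.radians(range(0,180,4))]
        i=int(np.argmin(ext));print(i*4,np.round(ext[i-3:i+4],1))
        print(manip.sense()['tcp_pos'])
```

```text
scene 112 0.043414560597418474 0.05387367900518021 0.0625094452739488 0.09535271815078308
side 22 0.04289073470126048 0.045808321624851725 0.051575820747638335 0.09657376660998795
wrist 644 0.04427012959891479 0.050775156149455235 0.06050118260206202 0.0986206028287861
(574.9434204101562, 146.01229858398438) 9.972323417663574 676
88 [6.4 5.9 5.4 5.2 5.7 6.1 6.6]
[0.55826123 0.06968708 0.24979635]
```

The lever is over (tip ≈46 mm from the post axis), and the flat is still at ≈87.5°. Next: turn the tool, descend and grip the post.

Scaled: 0.102 m is 0.1275, 0.078 m is 0.0975, -1.737 rad is -0.5529.

Call:
advance --steps '[[[0.05,0,0,-0.0477,0.45],[0.0975,0.0006,0,-0.0955,0.45],[0.0975,0.0006,0,-0.1432,0.45],[0.0975,0.0006,0,-0.191,0.45],[0.0975,0.0006,0,-0.2387,0.45],[0.0975,0.0006,0,-0.2865,0.45],[0.0975,0.0006,0,-0.3342,0.45],[0.0975,0.0006,0,-0.382,0.45],[0.0975,0.0006,0,-0.4297,0.45],[0.0975,0.0006,0,-0.4775,0.45],[0.0975,0.0006,0,-0.5252,0.45],[0.0975,0.0006,0,-0.5529,0.45],[0.0975,0.0006,0.0375,-0.5529,0.45],[0.0975,0.0006,0.075,-0.5529,0.45],[0.0975,0.0006,0.1125,-0.5529,0.45],[0.0975,0.0006,0.1275,-0.5529,0.45],[0.0975,0.0006,0.1275,-0.5529,0.45],[0.0975,0.0006,0.1275,-0.5529,0.45]]]'

```text
t: 5.55
tcp_pos: [0.576, 0.1456, 0.1488]
tool_rot: [0.023, 1.0, 0.0, 0.001]
force: [-0.2, -0.8, -0.1]
finger_gap: 0.45
gripper_force: 0.0
```

```bash
python3 -c "
from h import *
s=manip.sense();print(s['tcp_pos'],s['q'][5],Ro.from_quat(s['tool_rot']).as_matrix()[:,1])"
```

```text
[0.57597244 0.14557582 0.14880765] -1.4656969989693354 [4.55307581e-02 9.98962924e-01 1.62189844e-04]
```

Scaled: -0.002 m is -0.0025, -0.001 m is -0.0013.

Call:
advance --steps '[[[-0.0013,-0.0025,0,0,0],[-0.0013,-0.0025,0,0,0],[-0.0013,-0.0025,0,0,0],[-0.0013,-0.0025,0,0,0],[-0.0013,-0.0025,0,0,0],[-0.0013,-0.0025,0,0,0]]]' --force 40

```text
t: 6.15
tcp_pos: [0.5776, 0.143, 0.15]
tool_rot: [0.024, 1.0, 0.0, 0.002]
force: [0.0, 1.4, 6.6]
finger_gap: 0.167
gripper_force: 39.9
```

Call:
advance --steps '[[[0,0,0,0.0477,0],[0,0,0,0.0955,0],[0,0,0,0.1432,0],[0.0006,0.0006,0,0.191,0],[0.0006,0.0009,0,0.2387,0],[0.0013,0.0013,0,0.2865,0],[0.0019,0.0019,0,0.3342,0],[0.0025,0.0023,0,0.382,0],[0.0025,0.0025,0,0.4297,0],[0.0031,0.0031,0,0.4775,0],[0.0031,0.0038,0,0.5252,0],[0.0031,0.0038,0,0.5529,0],[0.0031,0.0038,0,0.5529,0],[0.0031,0.0038,0,0.5529,0],[0.0031,0.0038,0,0.5529,0],[0.0031,0.0038,0,0.5529,0]]]'

```text
t: 7.75
tcp_pos: [0.5722, 0.1435, 0.15]
tool_rot: [0.778, 0.628, -0.003, 0.0]
force: [-5.2, -6.3, 11.3]
finger_gap: 0.164
gripper_force: 39.9
```

Gripped on the flat (14 mm gap) and turned. I'll release, back off and check.

Scaled: -0.1 m is -0.125, -0.078 m is -0.0975.

Call:
advance --steps '[[[0,0,0,0,0.45],[0,0,0,0,0.45],[0,0,0,0,0.45],[0,0,0,0,0.45],[0,0,-0.0375,0,0.5],[0,0,-0.075,0,0.6],[0,0,-0.125,0,0.6],[-0.05,0,-0.125,0,0.7],[-0.0975,0,-0.125,0,0.7],[-0.0975,0,-0.125,0,0.7],[-0.0975,0,-0.125,0,0.7]]]'

```text
t: 8.85
tcp_pos: [0.5573, 0.0691, 0.2482]
tool_rot: [0.779, 0.627, 0.0, -0.0]
force: [-0.3, -0.1, -0.1]
finger_gap: 0.698
gripper_force: 0.0
```

Run:
```python
from h import *
o=np.array([.575,.146])
d=snap('wrist');P=cloud(d);q=P[...,:2]-o
m=(P[...,2]>.15)&(P[...,2]<.17)&(np.hypot(q[...,0],q[...,1])<.02)
Q=P[m][:,:2].astype(np.float32)*1000;c,r=cv2.minEnclosingCircle(Q);print(c,r,len(Q),np.median(P[m][:,2]))
for k in range(-40,32,4):
    a=np.radians(k);print(k,round(float(((Q-np.array(c))@np.array([np.cos(a),np.sin(a)])).max()),1),end=' | ')
pm=(P[...,2]>.04)&(P[...,2]<.06)&(np.hypot(P[...,0]-.641,P[...,1]-.130)<.02);print('pip',P[pm].mean(0))
print(manip.sense()['tcp_pos'])
# collar by depth, all views
for n in('scene','side','wrist'):
    d=snap(n);P=cloud(d)
    m=(P[...,2]>.006)&(P[...,2]<.03)&(np.hypot(P[...,0]-.457,P[...,1]+.178)<.06)
    if m.sum()<20: print(n,m.sum());continue
    Z=P[m];t=Z[Z[:,2]>.019];print(n,m.sum(),np.median(t,0),Z.min(0),Z.max(0),cv2.minEnclosingCircle(t[:,:2].astype(np.float32)*1000))
```

```text
(574.8832397460938, 146.1881103515625) 9.99743366241455 695 0.15929150264680425
-40 7.9 | -36 7.5 | -32 7.1 | -28 6.6 | -24 6.1 | -20 5.6 | -16 5.1 | -12 5.1 | -8 5.6 | -4 6.1 | 0 6.6 | 4 7.0 | 8 7.5 | 12 7.8 | 16 8.2 | 20 8.5 | 24 8.8 | 28 9.0 | pip [0.64176356 0.13163682 0.04911477]
[0.55749244 0.0697822  0.24814517]
scene 168 [ 0.45326398 -0.17978698  0.02269677] [ 0.41199951 -0.21839469  0.00623145] [ 0.50647493 -0.15919616  0.02803384] ((458.2430725097656, -182.21800231933594), 24.557872772216797)
side 325 [ 0.44865795 -0.18107288  0.02145813] [ 0.43171386 -0.20043192  0.0060395 ] [ 0.47794059 -0.1600823   0.0239129 ] ((451.42724609375, -179.40829467773438), 19.741565704345703)
wrist 613 [ 0.45854227 -0.16940603  0.02144025] [ 0.43552489 -0.19642529  0.00600478] [ 0.48325429 -0.15908769  0.02344246] ((454.323974609375, -177.8082275390625), 18.961517333984375)
```

The flat is at ≈-13°, facing the pip. Now over to the collar for a close look.

Scaled: -0.345 m is -0.4313, -0.33 m is -0.4125.

Call:
advance --steps '[[[-0.0625,-0.0088,0,0,0.85],[-0.125,-0.0175,0,0,0.85],[-0.1813,-0.0263,0,0,0.85],[-0.2375,-0.035,0,0,0.85],[-0.3,-0.0438,0,0,0.85],[-0.3625,-0.0525,0,0,0.85],[-0.4125,-0.06,0,0,0.85],[-0.4313,-0.0625,0,0,0.85],[-0.4313,-0.0625,0,0,0.85],[-0.4313,-0.0625,0,0,0.85]]]'

```text
t: 10.05
tcp_pos: [0.4359, -0.2558, 0.248]
tool_rot: [0.778, 0.628, 0.0, -0.001]
force: [0.2, 0.4, 0.3]
finger_gap: 0.852
gripper_force: 0.0
```

Run:
```python
from h import *
d=snap('wrist');P=cloud(d);hsv=cv2.cvtColor(d['pixels'],cv2.COLOR_RGB2HSV)
near=np.hypot(P[...,0]-.453,P[...,1]+.179)<.05
m=near&(P[...,2]>.0175)&(P[...,2]<.03)&(hsv[...,2]>70)
t=P[m];print(m.sum(),np.median(t[:,2]),t.min(0),t.max(0),cv2.minEnclosingCircle(t[:,:2].astype(np.float32)*1000))
k=near&(P[...,2]>.006)&(P[...,2]<.022)&(hsv[...,2]<70)
c=np.array(cv2.minEnclosingCircle(t[:,:2].astype(np.float32)))
for rr in (.02,.024): 
    kk=k&(np.hypot(P[...,0]-.453,P[...,1]+.179)>rr);w=P[kk];print('screw',kk.sum(),w.mean(0) if len(w) else 0)
u,v=proj(d,[.453,-.179,.022]);print(u,v,manip.sense()['tcp_pos'])
save(d,'c1.png',(int(u)-60,max(0,int(v)-50),int(u)+60,int(v)+50),6)
np.savez('w2.npz',**{k:d[k] for k in('pixels','range_z','R','t','c','f','cx','cy')})
s=snap('side')
for n,X in(('b',onz(s,383,275,0)),('pb',onz(s,342,355,.022))):print(n,X)
```

```text
623 0.021689796012192147 [ 0.43461486 -0.1980065   0.01752253] [ 0.48051345 -0.15981343  0.02388716] ((458.25848388671875, -182.33709716796875), 24.379140853881836)Traceback (most recent call last):
  File "<stdin>", line 7, in <module>
ValueError: setting an array element with a sequence. The requested array has an inhomogeneous shape after 1 dimensions. The detected shape was (2,) + inhomogeneous part.
```

Run:
```python
from h import *
d=snap('wrist');P=cloud(d)
u,v=proj(d,[.453,-.179,.022]);print(u,v,manip.sense()['tcp_pos'])
save(d,'c1.png',(int(u)-60,max(0,int(v)-50),int(u)+60,int(v)+50),6)
near=np.hypot(P[...,0]-.453,P[...,1]+.179)<.05
m=near&(P[...,2]>.0205)&(P[...,2]<.03)
t=P[m][:,:2].astype(np.float32)*1000
for _ in range(4):
    c=cv2.minEnclosingCircle(t);print(c,len(t)); med=(np.percentile(t,3,0)+np.percentile(t,97,0))/2
    t=t[np.hypot(*(t-med).T)<20.5]
c=np.array(c[0])/1000
r=np.hypot(P[...,0]-c[0],P[...,1]-c[1])
for a,b in((.022,.034),(.024,.034)):
    k=(r>a)&(r<b)&(P[...,2]>.007)&(P[...,2]<.025);w=P[k];e=w.mean(0)[:2]-c;print('screw',k.sum(),w.mean(0),np.degrees(np.arctan2(e[1],e[0])),r[k].max())
s=snap('side')
for n,X in(('b',onz(s,383,275,0)),('pb',onz(s,342,355,.022))):print(n,X)
```

```text
259.2876410098058 94.12011201375276 [ 0.43605993 -0.25514801  0.24812829]
((453.7503967285156, -178.8969268798828), 19.258331298828125) 569
((453.7503967285156, -178.8969268798828), 19.258331298828125) 569
((453.7503967285156, -178.8969268798828), 19.258331298828125) 569
((453.7503967285156, -178.8969268798828), 19.258331298828125) 569
screw 123 [ 0.47611264 -0.19261671  0.01582764] -31.53014452475828 0.03126929642564228
screw 96 [ 0.4769804  -0.1931325   0.01582275] -31.50036607550118 0.03126929642564228
b [ 0.68865602 -0.3571362   0.        ]
pb [ 0.46677133 -0.42375037  0.022     ]
```

View pics/c1.png

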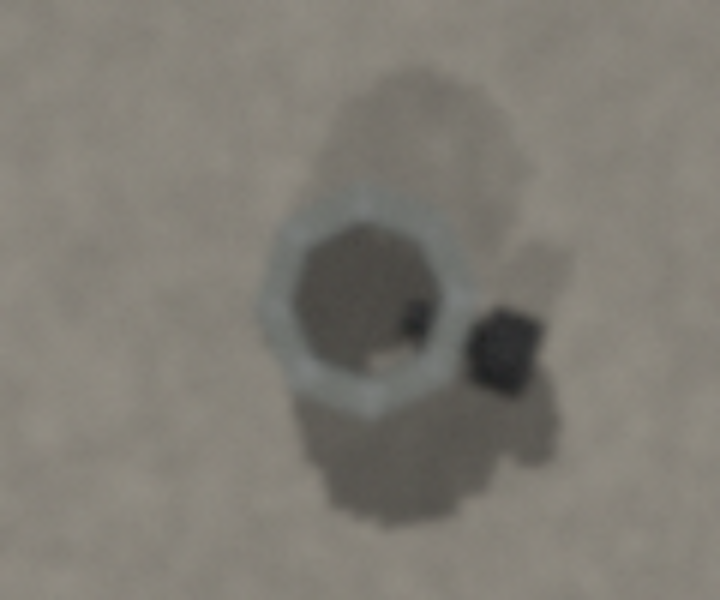

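The collar's top is at z≈0.022 with its centre at (0.4537,-0.1789). The screw head is at ≈(503,350) in the crop, pointing to -31.5°. I'll turn by -1.234 so the jaws close on the clear flats.

Scaled: 0.165 m is 0.2063, 0.15 m is 0.1875, -1.234 rad is -0.3928.

Call:
advance --steps '[[[0.05,0.0013,0.0375,-0.0477,0.7],[0.0975,0.0013,0.075,-0.0955,0.7],[0.0975,0.0013,0.1125,-0.1432,0.7],[0.0975,0.0013,0.15,-0.191,0.7],[0.0975,0.0013,0.1875,-0.2387,0.7],[0.0975,0.0013,0.2063,-0.2865,0.7],[0.0975,0.0013,0.2063,-0.3342,0.7],[0.0975,0.0013,0.2063,-0.382,0.7],[0.0975,0.0013,0.2063,-0.3928,0.7],[0.0975,0.0013,0.2063,-0.3928,0.7],[0.0975,0.0013,0.2063,-0.3928,0.7],[0.0975,0.0013,0.2063,-0.3928,0.7]]]'

```text
t: 11.4
tcp_pos: [0.4533, -0.1806, 0.0834]
tool_rot: [0.271, 0.963, -0.0, 0.0]
force: [-0.4, 0.0, 0.3]
finger_gap: 0.698
gripper_force: 0.0
```

```bash
python3 -c "
from h import *
s=manip.sense();R=Ro.from_quat(s['tool_rot']).as_matrix();print(s['tcp_pos'],s['q'][5],R,R.T@(np.array([.4537,-.1789,.025])-s['tcp_pos']))"
```

```text
[ 0.45329963 -0.1805686   0.08342247] -1.630053791636243 [[-8.52842478e-01  5.22168247e-01  1.70288461e-04]
 [ 5.22168242e-01  8.52842495e-01 -7.37635810e-05]
 [-1.83746235e-04  2.60105109e-05 -9.99999983e-01]] [0.00054057 0.0016306  0.05842241]
```

Scaled: 0.058 m is 0.0725, 0.055 m is 0.0688.

Call:
advance --steps '[[[0.0006,0.0019,0.025,0,0.7],[0.0006,0.0019,0.05,0,0.65],[0.0006,0.0019,0.0625,0,0.6],[0.0006,0.0019,0.0688,0,0.6],[0.0006,0.0019,0.0725,0,0.6],[0.0006,0.0019,0.0725,0,0.6],[0.0006,0.0019,0.0725,0,0.3],[0.0006,0.0019,0.0725,0,0.3],[0.0006,0.0019,0.0725,0,0.3],[0.0006,0.0019,0.0725,0,0.3],[0.0006,0.0019,0.0725,0,0.3],[0.0006,0.0019,0.0725,0,0.3]]]' --force 40

```text
t: 12.6
tcp_pos: [0.4537, -0.1798, 0.026]
tool_rot: [0.271, 0.962, -0.0, 0.001]
force: [0.4, 0.4, 6.2]
finger_gap: 0.414
gripper_force: 40.6
```

Call:
advance --steps '[[[0,0,0,0,0.2],[0,0,0,0,0.2]]]'

```text
t: 12.8
tcp_pos: [0.4537, -0.1797, 0.026]
tool_rot: [0.271, 0.962, -0.0, 0.001]
force: [-0.4, 0.5, 5.8]
finger_gap: 0.411
gripper_force: 40.6
```

The jaw gap is 35 mm, which fits the collar. Lift, carry and square it to the pip direction above the post.

Scaled: 0.341 m is 0.4263, 0.215 m is 0.2688, -0.337 rad is -0.1073.

Call:
advance --steps '[[[0,0,-0.05,0,0.2],[0,0,-0.1125,0,0.2],[0,0,-0.175,0,0.2],[0,0,-0.225,0,0.2],[0.01,0.05,-0.25,-0.0159,0.2],[0.02,0.1,-0.25,-0.0318,0.2],[0.03,0.1563,-0.25,-0.0477,0.2],[0.0413,0.2125,-0.25,-0.0637,0.2],[0.0525,0.2688,-0.25,-0.0796,0.2],[0.0625,0.325,-0.25,-0.0955,0.2],[0.0725,0.375,-0.25,-0.1073,0.2],[0.0794,0.4063,-0.25,-0.1073,0.2],[0.0833,0.4263,-0.25,-0.1073,0.2],[0.0833,0.4263,-0.25,-0.1073,0.2],[0.0833,0.4263,-0.25,-0.1073,0.2],[0.0833,0.4263,-0.25,-0.1073,0.2]]]'

```text
t: 14.4
tcp_pos: [0.5742, 0.1446, 0.2251]
tool_rot: [0.107, 0.994, -0.0, -0.001]
force: [0.2, 0.3, 0.2]
finger_gap: 0.41
gripper_force: 40.3
```

Run:
```python
from h import *
s=manip.sense();R=Ro.from_quat(s['tool_rot']).as_matrix();print(s['tcp_pos'],R[:,:2].T)
ds=[snap(n) for n in('scene','side','wrist')]
ims=[]
for d in ds[:2]:
    u,v=proj(d,[.575,.146,.175]).astype(int)
    ims.append(cv2.resize(d['pixels'][v-45:v+45,u-45:u+45,::-1],(400,400),interpolation=cv2.INTER_CUBIC))
cv2.imwrite('pics/over.png',cv2.convertScaleAbs(np.hstack(ims),alpha=1.6))
```

```text
[0.57423389 0.1445539  0.22514028] [[-9.77124118e-01  2.12667411e-01  1.01468553e-03]
 [ 2.12666602e-01  9.77124453e-01 -8.48991125e-04]]
```

View pics/over.png

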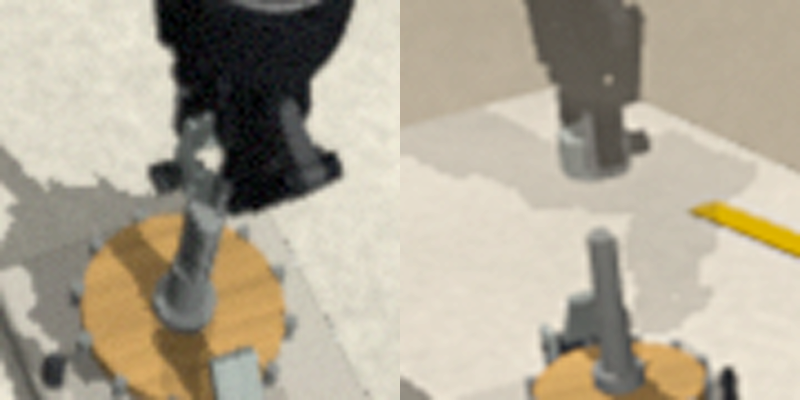

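The collar is held level with the screw towards the pip, above the post in both views. I'll apply a small correction and descend gently.

Scaled: 0.045 m is 0.0563, 0.0015 m is 0.0019.

Call:
advance --steps '[[[-0.0013,0.0019,0.0125,0,0.2],[-0.0013,0.0019,0.0313,0,0.2],[-0.0013,0.0019,0.0413,0,0.2],[-0.0013,0.0019,0.0475,0,0.2],[-0.0013,0.0019,0.0525,0,0.2],[-0.0013,0.0019,0.0563,0,0.2],[-0.0013,0.0019,0.0563,0,0.2]]]'

```text
t: 15.25
tcp_pos: [0.5761, 0.1473, 0.1801]
tool_rot: [0.106, 0.994, -0.0, -0.0]
force: [-0.2, -0.3, -0.9]
finger_gap: 0.413
gripper_force: 40.3
```

Run:
```python
from h import *
d=manip.sense();print(d['force'],d['ft_torque'],d['tcp_pos'])
```

```text
[-0.16901892 -0.27594617 -0.85972748] [ 0.02589104  0.03193507 -0.02643394] [0.57605291 0.14725643 0.18008964]
```

Scaled: 0.016 m is 0.02, 0.013 m is 0.0163.

Call:
advance --steps '[[[0,0,0.005,0,0.2],[0,0,0.0088,0,0.2],[0,0,0.0125,0,0.2],[0,0,0.0163,0,0.2],[0,0,0.02,0,0.2],[0,0,0.02,0,0.2],[0,0,0.02,0,0.2],[0,0,0.02,0,0.2]]]'

```text
t: 16.05
tcp_pos: [0.5762, 0.1473, 0.1644]
tool_rot: [0.106, 0.994, 0.0, 0.0]
force: [0.3, -0.7, -0.5]
finger_gap: 0.406
gripper_force: 40.4
```

Run:
```python
from h import *
d=manip.sense();print(d['force'],d['ft_torque'],d['tcp_pos'])
ds=[snap(n) for n in('scene','side','wrist')]
ims=[]
for d in ds[:2]:
    u,v=proj(d,[.575,.146,.14]).astype(int)
    ims.append(cv2.resize(d['pixels'][v-40:v+40,u-40:u+40,::-1],(400,400),interpolation=cv2.INTER_CUBIC))
    P=cloud(d);r=np.hypot(P[...,0]-.575,P[...,1]-.146)
    m=(r<.0095)&(P[...,2]>.12)&(P[...,2]<.175);print('in-bore',m.sum(),np.percentile(P[m][:,2],[10,50,90]) if m.any() else 0)
    m=(r>.012)&(r<.019)&(P[...,2]>.15)&(P[...,2]<.168);print('ring',m.sum(),np.percentile(P[m][:,2],[10,50,90]) if m.any() else 0)
cv2.imwrite('pics/on.png',cv2.convertScaleAbs(np.hstack(ims),alpha=1.6))
```

```text
[ 0.28234408 -0.67002403 -0.46517422] [0.03167514 0.02615304 0.00646922] [0.57623289 0.14729892 0.16441267]
in-bore 29 [0.14464592 0.15539444 0.16072128]
ring 66 [0.15483555 0.16116338 0.16420475]
in-bore 5 [0.12308902 0.1307732  0.13359828]
ring 28 [0.15266664 0.15907743 0.16098746]
```

View pics/on.png

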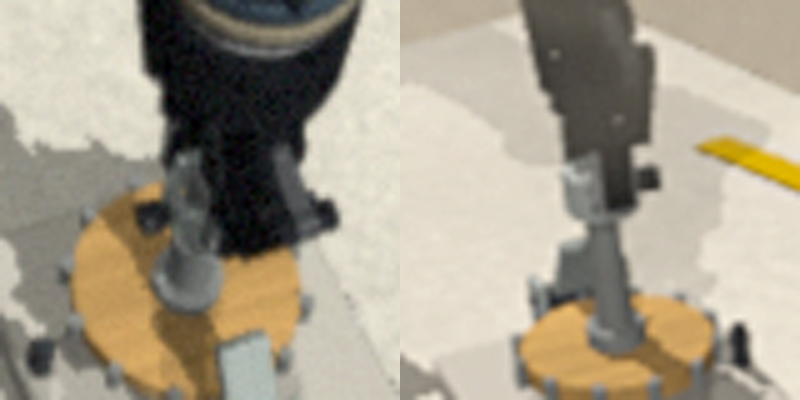

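The collar is on the post with its screw towards the pip, its top at ≈0.160 m (flush), and no side forces. Handing in.

```bash
python3 -c "
from station import manip
print(manip.sign_off())"
```

```text
the job is handed in; nothing more can be done
None
```

The lever is flipped, the flat faces the pip, and the collar is held flush on the post with its screw over the flat; the job is handed in at about 16 s, but no verdict came back.

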